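# Tuck a heat-spreader strip under its clamp flap and hold it down

### The arm

A 6-joint arm with a two-finger parallel gripper is mounted at the origin on the work surface. World frame = base frame: x ahead of the robot, y to its left, z up, the work surface at z = 0. Lengths are in mm, angles in rad, forces in N, time in s.
With the tool pointing down it reaches from about 350 to 875 mm from the base axis. Payload 4.2 kg.
Tool frame: the origin (TCP) lies midway between the tips of the shut fingers; the grasp point (between the pads) lies arm.grip_depth behind it (arm.grip_depth is the distance from the TCP to the grasp point, in mm); z points along the fingers, y is the direction in which the jaws open and shut (so a half turn about z gives the same grasp; the last joint's range is limited). The gripper opens to 85 mm and grips with 20 to 120 N. Pads are 22 mm wide; open, the fingers measure 114 mm over their backs; the gripper's body (76 mm by 85 mm) begins 54 mm behind the grasp point. The pads swing forward as they close: fully open they stand 13 mm farther back than shut.
Start: joints at [-0.86, 0.385, 0.008, 0, -1.194, -0.259], TCP at [272.878, -562.261, 231.312] pointing down, gripper open.
Joint ranges: [-3.14, 3.14], [-1.21, 2.06], [-1.07, 1.41], [-3.16, 2.05], [-2.99, -0.16], [-3.1, 3.1]. Speed limits (rad/s): [2.79, 2.79, 3.14, 3.14, 3.14, 3.14].

### API

Orientations are given as a unit quaternion [x, y, z, w].
In Python, from bench import arm gives the robot as it stands.
- The arm moves only by the tool play_rows, never from a script. Its argument "motion" is one flat list of numbers, 7 for each row, row after row: the opening in per cent of the stroke, from 0 (shut) to 100 (fully open), then the shift along the world's x, y, z in cm, then the turn, a rotation vector about the world's x, y, z in degrees. A call has 1 to 5 rows; each row is the pose to reach, as a shift and turn from the pose commanded when the call began; what a row does not reach only later rows make up. A row lasts 1/8 s, in which the tool goes at most 62.5 mm and 10.7 degrees, less where a joint would pass 70% of its speed; a pose out of reach is approached as far as the arm can. A call with a gripper value outside its range is refused whole. The fingers move at their own pace and stop on an object; the grip force is fixed at half the most. Time passes only in rows, so rows that repeat a pose let the fingers close. It gives the time, the measured TCP pose, the force and the opening at its end, in the units of the state.
- arm.read_state(): the state, without advancing time (a new reading comes with each control period).
- arm.get_image(name): name is "scene" or "top" or "wrist"; returns (picture, depth): 420x560x3 uint8, red, green, blue; 420x560 float32, mm along the optical axis (not along the pixel's ray), 0 where there is no reading.
- arm.camera_info(name): a dict with "fovy" (degrees; the focal length in pixels is half the picture's height over the tangent of half this angle, whatever the lens; pixels are square), "cx", "cy" (the principal point, pixels), "R" (3x3) and "t" (3): a world point X has camera coordinates R X + t. Camera axes: x right, y down, z forward; pixel columns grow to the right and rows downward; lengths in mm; the calibration is good to about 2 mm. The wrist camera is an equidistant fisheye: a pixel r from the principal point sees the ray r / f radians off the axis. A picture is of the moment at which its call begins: read the wrist's pose just before it. camera_info takes no time and is no camera call; for the wrist camera it gives the pose at the moment of the call.
- arm.job_done(): hands the job in, once; it reports no verdict.
Trained networks look in the newest picture that a camera, given by its name, has taken for a name from the list of things; names that differ only in an ending like _2 or _b are one class to them, and where a whole thing is asked for, a point or a joint stands for the part that bears it (a point fixed in the world has none). Each returns a list of dicts, best first, with "confidence" (0 to 1); they miss things now and then, are a little off and sometimes report something else, mostly with a low value. They report only what shows in the picture. A call takes as long as a camera call. They do not tell look-alikes from the thing itself.
- arm.outline_of(thing, camera): "mask" (420x560 bool, what is visible of it) and "extent" ([left, top, width, height] in pixels, round what is visible of it).
- arm.place_of(thing, camera): "uv" ([column, row] in pixels: a listed point, or the origin of a listed thing).
The state is a dict: "clock": time; "joints": joint angles; "joint_vel": joint speeds; "joint_efforts": joint torques, N m; "position": TCP position; "ee_rot": TCP orientation; "contact_force": force on the tool from outside, world axes, zero at the start; "wrist_torque": the same for the moment, N m; "gripper_width": finger opening in mm.
Only numpy, scipy, OpenCV 4.12 (cv2) and the standard library are available. Lean on these libraries where they do the work, as an engineer would, in place of code of your own. Each camera call takes 0.05 s, during which the arm holds its last target.

### The job

Blow the seat clean first: press the cap of the air-duster can right down and let it spring back up. Then take the aluminium strip with the upright lug and slide its plain edge along the seat under the clamp flap, centred and straight, fully home against the stop, without lifting the flap. Finish while holding the strip there, still pressing it firmly flat on the seat, and leave the other things where they are.

Things in the scene. Friction and masses are not known exactly. Their poses are not given: they have to be found in the camera images.
- strip: loose bare-aluminium heat-spreader strip, 120 (x) x 40 (y) x 4 mm (z), mass about 0.11 kg, with an upright lug at one end. Origin: centre of the strip's underside (z = 0 on the face it lies on). Its +x points along the strip to the thin plain front edge (at x = +60 mm); the lug, 14 (x) x 40 (y) mm, stands at the -x end, centred at x = -53 mm, its top 44 mm above the underside
- strip_edge (a point): middle of the strip's plain front edge, at underside height
- strip_lug (a point): centre of the top of the strip's upright lug, 44 mm above the strip's underside
- seat: fixed flat aluminium seat plate on the hardboard amplifier base, 232 x 80 x 8 mm, running in its own x from -162 to +70 mm and y -40 to +40 mm. Origin on its underside on its centre line; its top is at z = 8 mm (16 mm above the table). Its +x points away from the open end, towards the flap, the stop and the finned heat sink (its top 58 mm above the table, from x = +97 mm on)
- seat_stop (a point): centre of the stop's face at seat-top height, 62 mm along the seat's +x from the seat's origin: the fixed block (84 mm wide, 18 mm tall) at the back under the flap, which the strip's front edge meets when fully home
- flap (a joint): angle of the dark steel clamp flap (76 mm wide), hinged above the stop and lapped over the seat; 0 = lying down at its rest, with an 8 mm gap between it and the seat top; grows as its lip is lifted; a light spring (about 0.05 N m) and its weight hold it at 0
- flap_lip (a point): middle of the flap's flat underside at its front, 52 mm in front of the stop and 8 mm above the seat top; from here a turned-up lip runs another 13 mm towards the open end, rising 8 mm
- can: fixed air-duster can, 52 mm diameter, standing in a clamp foot (84 mm diameter) to the left of the base; origin at the foot's underside; upright
- cap (a joint): travel of the can's sprung cap, m: 0 = up, 0.006 = fully down (about 4.5 N, starting at about 1 N); springs back when let go
- cap_top (a point): centre of the top of the round black cap (34 mm diameter), 182 mm above the table when up; the cap goes straight down
- flat_bar: loose plain flat aluminium bar 130 x 35 x 8 mm WITHOUT a lug, lying flat on the table
- capacitor: loose aluminium capacitor can standing upright, 50 mm diameter, 90 mm tall
- bobbin: loose wooden coil bobbin, 60 mm foot flange, 50 mm tall
- meter: loose black panel meter lying face up, 75 x 85 x 50 mm
- screwdriver: loose screwdriver lying on the table
- pot_knob: small loose black knob, 26 mm diameter, 18 mm tall, standing on the hardboard at the right of the seat
- reel: loose grey reel, 64 mm diameter, 30 mm tall
Mind the look-alikes: they are no part of the job. Leave any turquoise look-alike of the strip alone.

How it is judged (in metres and radians):
On the way, in this order (a step that is already met when the one before it is completed fails the run):
1. the can's cap is pressed down (at least 4 mm of its 6 mm) (value of joint cap above 0.004 m), for 0.1 s.
2. the cap has sprung back up (value of joint cap below 0.001 m), for 0.1 s.
3. the strip's front edge is under the flap, between it and the seat (x of strip_edge in the frame of seat above 0.025 m and y of strip_edge in the frame of seat between -0.015 and 0.015 m and angle between the x axis of strip and the x axis of seat, either way round below 0.14 rad and angle between strip's own z axis and vertical below 0.06 rad and z of strip_edge in the frame of seat between 0.005 and 0.011 m), for 0.1 s.
At the end, for the whole second after the job is handed in: Strip flat on the seat (tilt under 0.06 rad), front edge within 7 mm of the stop, within 15 mm of the centre line, straight within 0.14 rad, touched by the fingers and pressed on the seat with over 4 N, at rest; flap down (under 0.03 rad); cap up (x of strip_edge in the frame of seat above 0.055 m and z of strip_edge in the frame of seat between 0.005 and 0.011 m and y of strip_edge in the frame of seat between -0.015 and 0.015 m and angle between the x axis of strip and the x axis of seat, either way round below 0.14 rad and angle between strip's own z axis and vertical below 0.06 rad and contact force between strip and seat above 4 N and contact force between the fingers and strip above 2 N and value of joint flap below 0.03 rad and value of joint cap below 0.001 m and linear speed of strip below 0.02 m/s); the arm keeps its last pose, push and grip.
It fails at once if the flap is lifted (more than 0.12 rad, about 6 mm at its front) (value of joint flap above 0.12 rad).
It fails at once if one of the other loose things is moved more than 30 mm (distance of any of flat_bar, capacitor, bobbin, meter, screwdriver, pot_knob, reel from where it was at the start of the episode above 0.03 m).
It also fails if it takes over 56 s, if anything falls off the work surface, if the arm or the gripper's body presses on something with over 40 N, if the wrist force passes 120 N, or if a joint passes its speed limit or range.

## Working session

There is one attempt and no reset: what is moved stays moved. The work goes in short steps, Python scripts to look and compute and a tool call to move; the robot and the scene stay as the last step left them, time stands still between calls to the robot, and variables do not carry over. Pictures are saved under pics/ and viewed, and the job is handed in when it is done.

Besides the shell and the picture viewer there is one more tool, called after "Emit:" as name(argument=value, ...) on one line, values as JSON. play_rows: Moves the arm, as the interface text tells. Its arguments: {"type":"object","properties":{"motion":{"type":"array","items":{"type":"number"}}},"required":["motion"]}

```bash
mkdir -p pics; ls; cat > h.py <<'E'
import numpy as np, cv2
from bench import arm
def K(n):
    c=arm.camera_info(n); f=210/np.tan(np.radians(c['fovy'])/2); return f,c['cx'],c['cy'],np.array(c['R']),np.array(c['t'])
def ray(n,u,v):
    f,cx,cy,R,t=K(n); x=(u-cx)/f; y=(v-cy)/f
    if n=='wrist':
        r=np.hypot(x,y); s=np.sin(r)/r if r>1e-9 else 1; d=np.array([x*s,y*s,np.cos(r)])
    else: d=np.array([x,y,1.])
    return -R.T@t, R.T@d
def at_z(n,u,v,z):
    o,d=ray(n,u,v); return o+d*(z-o[2])/d[2]
def at_depth(n,u,v,dep):
    o,d=ray(n,u,v); f,cx,cy,R,t=K(n); 
    dc=R@d; return o+d*dep/dc[2]
def proj(n,X):
    f,cx,cy,R,t=K(n); c=R@np.array(X,float)+t
    if n=='wrist':
        a=np.arctan2(np.hypot(c[0],c[1]),c[2]); h=np.hypot(c[0],c[1])+1e-12
        return cx+f*a*c[0]/h, cy+f*a*c[1]/h
    return cx+f*c[0]/c[2], cy+f*c[1]/c[2]
def save(im,name): cv2.imwrite('pics/'+name,cv2.cvtColor(im,cv2.COLOR_RGB2BGR))
E
python3 - <<'E'
from h import *
for n in ('scene','top','wrist'):
    im,d=arm.get_image(n); save(im,n+'1.png'); np.save(n+'_d.npy',d)
print(arm.read_state(), arm.grip_depth)
for n in ('scene','top'):
    print(n,[ (k,np.round(v,2)) for k,v in arm.camera_info(n).items()])
E
```

```text
pics
{'clock': 0.15, 'joints': array([-8.60435639e-01,  3.85393110e-01,  6.94496372e-03, -3.18835923e-04,
       -1.19400623e+00, -2.58648510e-01]), 'joint_vel': array([-0.00217142, -0.00109075,  0.00372827,  0.00319938, -0.00035715,
        0.00058806]), 'joint_efforts': array([-3.98350821e-04, -3.92676973e+01,  1.88581878e+01,  4.18858364e+00,
       -3.43523876e-03,  1.56363573e-06]), 'position': array([ 272.66050054, -561.90593992,  230.47188411]), 'ee_rot': array([-2.23883425e-01,  9.74615567e-01,  8.02627404e-04, -2.55002968e-04]), 'contact_force': array([0.68477415, 0.28290741, 0.09535507]), 'wrist_torque': array([ 0.00893185, -0.04550839,  0.00471794]), 'gripper_width': 85.61468410190616} 18.700000000000003
scene [('fovy', np.float64(50.75)), ('cx', np.float64(280.59)), ('cy', np.float64(209.95)), ('R', array([[ 0.88,  0.47,  0.01],
       [ 0.4 , -0.75, -0.52],
       [-0.24,  0.46, -0.86]])), ('t', array([-502.49, -133.07, 1235.45]))]
top [('fovy', np.float64(44.4)), ('cx', np.float64(283.35)), ('cy', np.float64(205.96)), ('R', array([[-0.01, -1.  ,  0.  ],
       [-0.99,  0.01, -0.14],
       [ 0.14, -0.  , -0.99]])), ('t', array([  56.23,  567.98, 1624.27]))]
```

View pics/scene1.png

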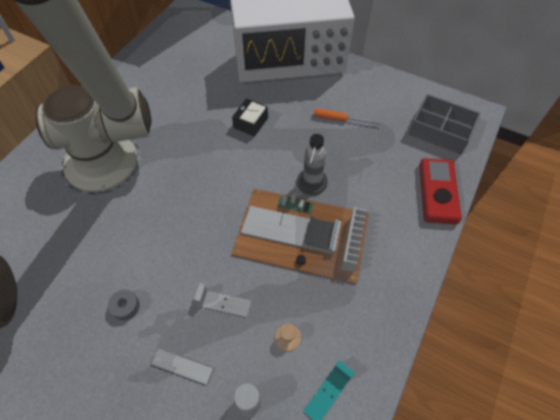

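View pics/top1.png

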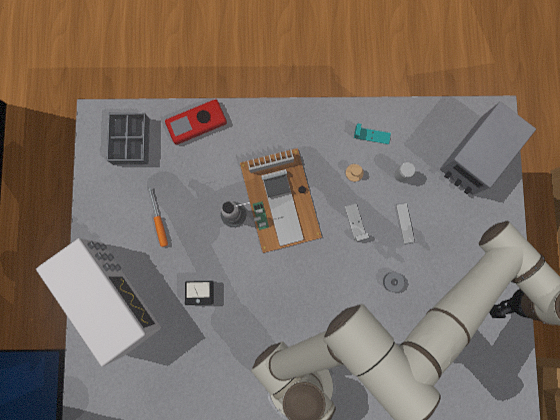

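```bash
python3 - <<'E'
from h import *
for n in ('scene','top'):
    d=np.load(n+'_d.npy')
    for t in ('strip','strip_edge','strip_lug','seat','seat_stop','flap_lip','can','cap_top','flat_bar','capacitor','bobbin','meter','pot_knob','reel','screwdriver'):
        for r in arm.place_of(t,n)[:3]:
            u,v=r['uv']; dd=d[int(round(v)),int(round(u))]
            print(n,t,round(r['confidence'],2),np.round(r['uv'],1),np.round(at_depth(n,u,v,dd)) if dd>0 else None)
E
```

```text
scene strip 0.83 [326.7 391.4] [ 810. -248.    6.]
scene strip 0.68 [219.9 305. ] [ 514. -194.    2.]
scene strip_edge 0.84 [248.7 310.1] [ 578. -173.    3.]
scene strip_edge 0.62 [312.4 419. ] [ 807. -308.   -1.]
scene strip_lug 0.94 [348.2 368. ] [ 829. -194.   46.]
scene strip_lug 0.7 [199.8 293.8] [ 473. -204.   48.]
scene strip_lug 0.65 [252.1 398.6] [ 689. -342.   91.]
scene seat 0.7 [307.1 232. ] [613.  56.  36.]
scene seat_stop 0.9 [332.9 237.4] [675.  71.  38.]
scene flap_lip 0.75 [311.3 233.5] [622.  60.  29.]
scene can 0.59 [312.4 182. ] [560. 194.  38.]
scene cap_top 0.78 [319.9 137.8] [555. 222. 183.]
scene flat_bar 0.77 [184.3 366.6] [ 521. -346.    8.]
scene flat_bar 0.36 [250.5 307.7] [ 579. -166.    1.]
scene capacitor 0.79 [250.4 400.2] [ 688. -345.   91.]
scene bobbin 0.68 [286.2 336.8] [ 688. -198.   51.]
scene meter 0.93 [249.9 123.9] [321. 282.  51.]
scene pot_knob 0.66 [284.1 339.3] [ 683. -197.   19.]
scene pot_knob 0.63 [296.7 262.1] [624. -22.  22.]
scene reel 0.92 [125.7 309.4] [ 341. -308.   29.]
scene screwdriver 0.87 [344.3 117.6] [538. 456.  21.]
top st
[... 429 characters left out ...]
300. 318.  56.]
top seat_stop 0.66 [402.8 173.7] [ 661. -327.   91.]
top flap_lip 0.96 [277.8 194.1] [608.  69.  37.]
top flap_lip 0.63 [299.3 189.4] [624.  -2.  26.]
top can 0.78 [232.4 217.1] [524. 207. 122.]
top cap_top 0.6 [227.7 204.3] [555. 215. 186.]
top flat_bar 0.61 [404.7 225. ] [ 506. -346.    8.]
top capacitor 0.67 [401.1 175.6] [ 659. -327.   68.]
top bobbin 0.55 [348.7 174.1] [ 677. -167.    8.]
top bobbin 0.54 [229.5 210.2] [538. 210. 180.]
top bobbin 0.17 [279.3 197.9] [598.  64.  19.]
top meter 0.59 [201.9 291.1] [300. 308.  54.]
top pot_knob 0.62 [298.6 189.8] [624.   0.  19.]
top reel 0.52 [389.  282.1] [ 322. -283.   29.]
top screwdriver 0.6 [156.3 218.9] [532. 464.  24.]
```

```bash
python3 - <<'E'
from h import *
im=cv2.imread('pics/scene1.png')
a=cv2.resize(im[270:400,130:370],None,fx=3.3,fy=3.3,interpolation=cv2.INTER_CUBIC); cv2.imwrite('pics/c1.png',a)
a=cv2.resize(im[120:290,220:390],None,fx=3.5,fy=3.5,interpolation=cv2.INTER_CUBIC); cv2.imwrite('pics/c2.png',a)
im=cv2.imread('pics/top1.png')
a=cv2.resize(im[140:260,210:430],None,fx=3.6,fy=3.6,interpolation=cv2.INTER_CUBIC); cv2.imwrite('pics/c3.png',a)
E
```

```text
(no output)
```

View pics/c1.png

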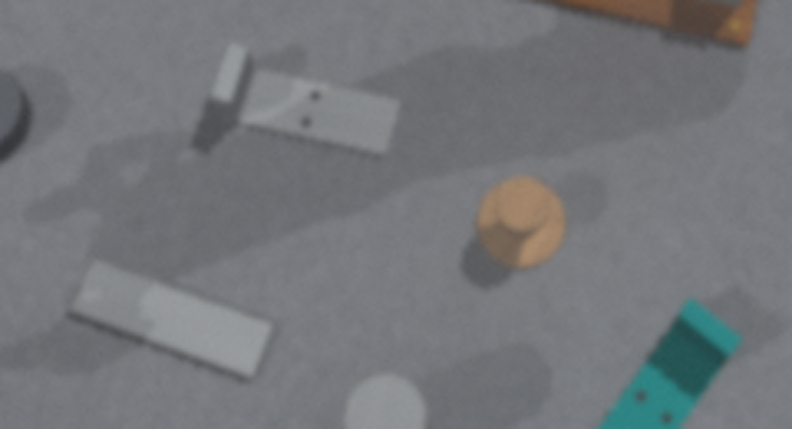

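View pics/c2.png

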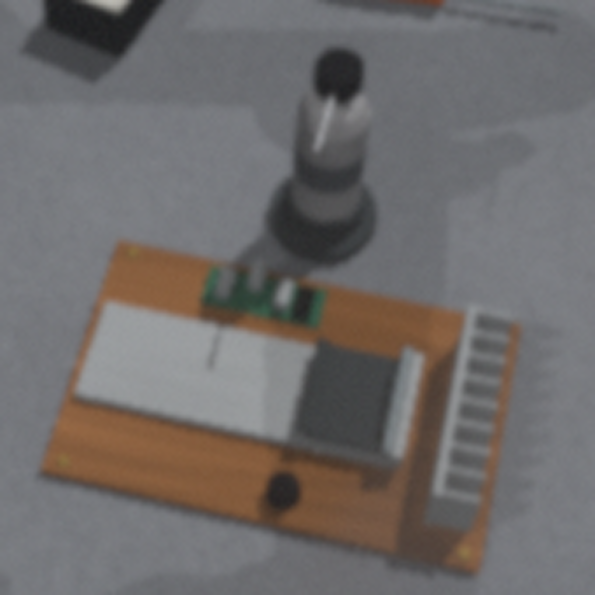

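View pics/c3.png

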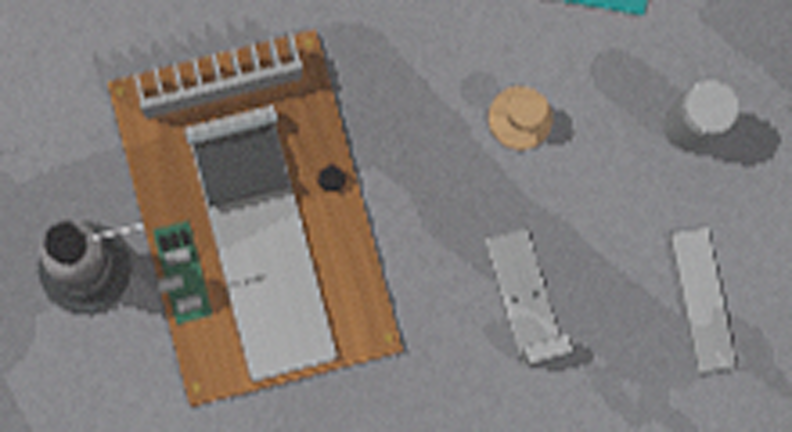

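The strip is the bare-aluminium piece with the lug at scene (220,303). The turquoise one (330,390) and the lug-less flat bar (184,366) are look-alikes, so I'll leave them. Next I move toward the scene for a closer wrist view, closing the fingers on the way.

Emit:
play_rows(motion=[0, 4, 5, 3, 0, 0, 10, 0, 7, 10, 6, 0, 0, 20, 0, 10, 15, 9, 0, 0, 30, 0, 12, 20, 11, 0, 0, 40, 0, 14, 25, 12, 0, 0, 50])

```text
clock: 2.28
position: [413.3, -311.9, 352.6]
ee_rot: [-0.617, 0.787, -0.001, 0.001]
contact_force: [1.0, 0.6, -1.3]
gripper_width: -0.1
```

Emit:
play_rows(motion=[0, 1, 5, 0, 0, 0, 6, 0, 2, 10, 0, 0, 0, 6, 0, 3, 15, 0, 0, 0, 6, 0, 4, 20, 0, 0, 0, 6, 0, 4, 20, 0, 0, 0, 6])

```text
clock: 2.9
position: [452.9, -110.8, 351.3]
ee_rot: [-0.657, 0.754, -0.0, 0.0]
contact_force: [0.2, 0.1, -0.6]
gripper_width: 0.2
```

```bash
python3 - <<'E'
from h import *
im,d=arm.get_image('wrist'); save(im,'w2.png'); np.save('w2_d.npy',d)
s=arm.read_state(); print(s['clock'],s['position'],s['ee_rot'],s['contact_force'],s['gripper_width'],s['joints'])
c=arm.camera_info('wrist'); print(c)
E
```

```text
2.95 [ 452.61943664 -112.06557023  351.3115588 ] [-6.56541442e-01  7.54289916e-01 -1.58791864e-04  1.80324050e-04] [ 0.21689171 -0.21745827  0.15616187] -0.10021737149789064 [ 1.07122206e-01  4.07406310e-02 -1.40497401e-01  5.50382228e-05
 -1.38908081e+00 -2.45479668e-01]
{'fovy': 65.70646984690485, 'cx': 274.4747887089702, 'cy': 212.42115978838302, 'R': array([[-9.90375613e-01,  1.38405367e-01, -3.14477331e-04],
       [ 1.30796954e-01,  9.36670883e-01,  3.24868918e-01],
       [ 4.52581637e-02,  3.21701121e-01, -9.45759001e-01]]), 't': array([463.59414251, -35.63151889, 508.39152592])}
```

View pics/w2.png

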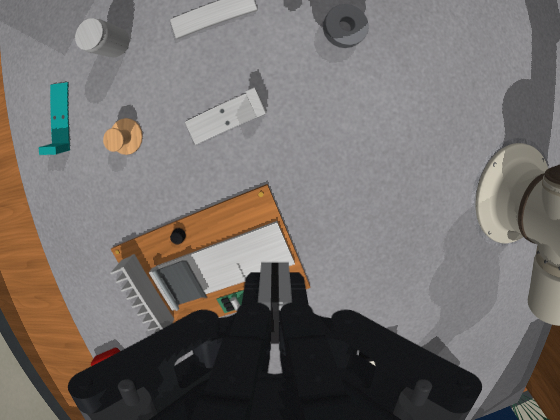

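```bash
python3 - <<'E'
from h import *
im=cv2.imread('pics/w2.png')
a=cv2.resize(im[60:160,160:290],None,fx=6,fy=6,interpolation=cv2.INTER_CUBIC); cv2.imwrite('pics/c4.png',a)
a=cv2.resize(im[170:340,100:320],None,fx=3.5,fy=3.5,interpolation=cv2.INTER_CUBIC); cv2.imwrite('pics/c5.png',a)
for t in ('strip','strip_edge','strip_lug','seat','seat_stop','flap_lip','pot_knob'):
    for r in arm.place_of(t,'wrist')[:2]: print(t,round(r['confidence'],2),np.round(r['uv'],1))
E
```

```text
strip 0.87 [222.6 118.1]
strip 0.61 [ 60.5 115. ]
strip_edge 0.95 [189.  133.1]
strip_edge 0.72 [60.4 85. ]
strip_lug 0.84 [ 47.  155.4]
strip_lug 0.59 [254.3 105.4]
seat 0.78 [199.8 268.2]
flap_lip 0.95 [189.3 281.2]
pot_knob 0.63 [181.4 231. ]
```

View pics/c4.png

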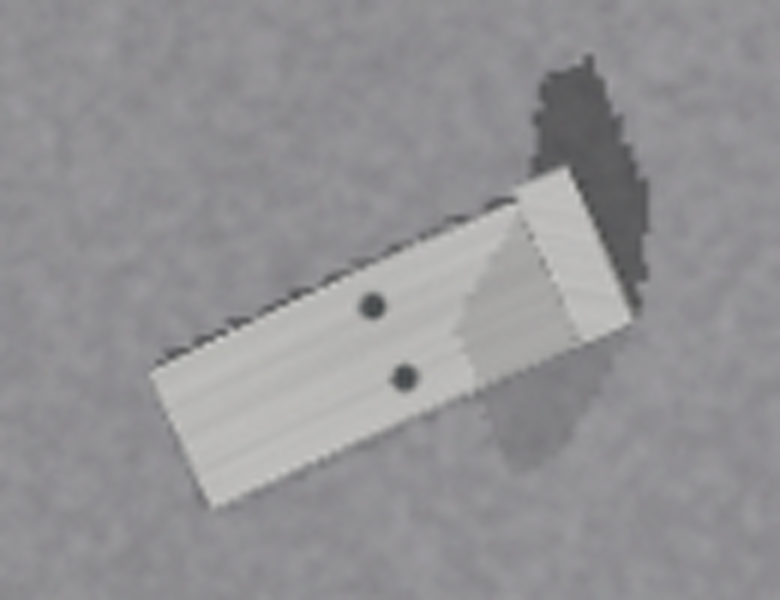

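View pics/c5.png

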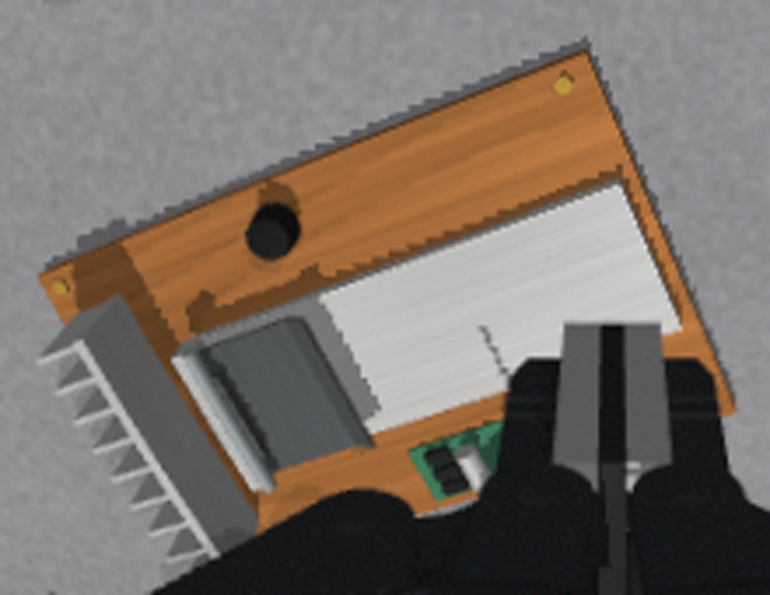

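```bash
cat > m.py <<'E'
from h import *
# frozen wrist calib
c={'fovy': 65.70646984690485, 'cx': 274.4747887089702, 'cy': 212.42115978838302, 'R': np.array([[-9.90375613e-01,  1.38405367e-01, -3.14477331e-04],
       [ 1.30796954e-01,  9.36670883e-01,  3.24868918e-01],
       [ 4.52581637e-02,  3.21701121e-01, -9.45759001e-01]]), 't': np.array([463.59414251, -35.63151889, 508.39152592])}
E
python3 - <<'E'
from m import *
g=lambda p,s,o:((p[0]+.5)/s-.5+o[0],(p[1]+.5)/s-.5+o[1])
P=lambda p,z:np.round(at_z('wrist',*g(p,6,(160,60)),z)[:2],1)
f1,f2=P((150,372),4),P((212,508),4)
L=[P(p,44) for p in ((518,188),(568,165),(633,318),(583,343))]
h1,h2=P((372,305),4),P((404,377),4)
print('front',f1,f2,np.hypot(*(f1-f2)),'lug',L,(sum(L)/4),'holes',h1,h2)
e=(f1+f2)/2; l=sum(L)/4; v=e-l; print('edge',e,'len',np.hypot(*v),'yaw',np.degrees(np.arctan2(v[1],v[0])), 'front yaw',np.degrees(np.arctan2(*(f1-f2)[::-1]))+90)
Q=lambda p,z:np.round(at_z('wrist',*g(p,3.5,(100,170)),z)[:2],1)
a,b,r,q=Q((620,183),16),Q((683,330),16),Q((322,292),16),Q((376,433),16)
print('seat open corners',a,b,np.hypot(*(a-b)),'side pts',r,q)
w=r-a; print('side yaw',np.degrees(np.arctan2(w[1],w[0])),'end yaw',np.degrees(np.arctan2(*(b-a)[::-1]))-90)
print('base corner',Q((588,50),8),Q((42,272),8),Q((733,410),8))
print('flap lip right/left', Q((300,320),32),Q((372,445),32))
# scene/top seat corners
G=lambda n,u,v,z:np.round(at_z(n,u,v,z)[:2],1)
print('scene',G('scene',250.6,206.3,16),G('scene',241.4,234.3,16));print('top',G('top',280,245.8,16),G('top',303.9,238.6,16))
# cap
for n in('scene','top'):
    for o in arm.outline_of('cap_top',n)[:2]: print(n,o['confidence'],o['extent'])
    d=np.load(n+'_d.npy')
    vs,us=np.mgrid[0:420,0:560]
    f,cx,cy,R,t=K(n)
    X=np.stack([(us-cx)/f*d,(vs-cy)/f*d,d],-1); W=(X-t)@R
    m=(d>0)&(abs(W[...,0]-555)<60)&(abs(W[...,1]-215)<60)&(W[...,2]>178)&(W[...,2]<190)
    p=W[m]; print(n,len(p),p.mean(0),p.min(0),p.max(0))
E
```

```text
front [ 578.3 -194.7] [ 568.7 -157.2] 38.70930120784924 lug [array([ 475.3, -221.4]), array([ 463.4, -224.8]), array([ 454.1, -187.7]), array([ 466.2, -183.8])] [ 464.75  -204.425] holes [ 518.9 -200.8] [ 514.  -181.4]
edge [ 573.5  -175.95] len 112.41613818753956 yaw 14.672871379139071 front yaw 14.3593365442445
seat open corners [462.1 -18.5] [443.1  59.4] 80.18360181483494 side pts [610.2  16.4] [602.5  97.5]
side yaw 13.259925401805216 end yaw 13.706961004079815
base corner [467.6 -79. ] [763.6  -8.1] [423.7 112.9]
flap lip right/left [618.8  22.3] [600.8  94.4]
scene [446.9  64.6] [467.7 -17.1]
top [441.3  63. ] [464.  -14.8]
scene 0.56 [309.0, 132.8, 13.2, 20.3]
scene 0.25 [302.8, 219.9, 36.1, 30.7]
scene 140 [549.64588129 214.83828634 183.96679118] [532.47479917 199.04692172 178.45119289] [565.43594346 232.51118952 187.45471953]
top 0.75 [218.7, 202.7, 27.7, 25.0]
top 0.65 [222.6, 199.9, 13.5, 15.6]
top 87 [548.62400498 214.71406686 182.32693166] [532.3734835  158.94001652 178.221867  ] [565.34928326 232.65547027 189.02104197]
```

Cross-checks agree:

| Item | Measured | Check |
|---|---|---|
| Seat yaw | ≈13.5° | end and side edges agree; open-end width 80.2 mm vs 80 |
| Strip yaw | ≈14.6° | edge-to-lug length 112.4 mm vs 113 |
| Strip lug | (465, −204) | – |
| Cap | (549, 216) | top height about 183 mm vs 182 |

Now the cap.

Emit:
play_rows(motion=[0, 1.6, 5.5, -1.6, 0, 0, 5, 0, 3.2, 11, -3.2, 0, 0, 10, 0, 4.8, 16.5, -4.8, 0, 0, 15, 0, 6.4, 22, -6.4, 0, 0, 20, 0, 8, 27.4, -8, 0, 0, 22.7])

```text
clock: 4.03
position: [532.9, 162.2, 270.7]
ee_rot: [0.792, -0.611, 0.0, -0.0]
contact_force: [-0.0, -0.5, 0.4]
gripper_width: 0.4
```

Emit:
play_rows(motion=[0, 1.6, 5.4, 0, 0, 0, 0, 0, 1.6, 5.4, -3, 0, 0, 0, 0, 1.6, 5.4, -6, 0, 0, 0, 0, 1.6, 5.4, -7, 0, 0, 0, 0, 1.6, 5.4, -7, 0, 0, 0])

```text
clock: 4.65
position: [548.7, 214.3, 201.0]
ee_rot: [0.791, -0.612, 0.0, 0.0]
contact_force: [0.3, -0.1, -0.2]
gripper_width: 0.4
```

```bash
python3 - <<'E'
from h import *
im,d=arm.get_image('scene'); save(im,'s3.png')
im2,d=arm.get_image('wrist'); save(im2,'w3.png')
s=arm.read_state(); print(s['clock'],s['position'],s['ee_rot'],s['contact_force'],s['joints'])
print(proj('scene',s['position']))
im=cv2.imread('pics/s3.png'); cv2.imwrite('pics/c6.png',np.hstack([cv2.resize(im[60:260,230:430],(400,400)),cv2.resize(cv2.imread('pics/w3.png')[220:420,180:380],(400,400))]))
E
```

```text
4.75 [549.32670806 214.7712249  202.4907632 ] [ 7.91098039e-01 -6.11688073e-01  6.06367381e-04 -1.10727784e-03] [-0.02823478 -0.42575987 -0.04739263] [ 6.47368078e-01  3.45597159e-01 -1.27001099e-01  6.63254552e-04
 -1.09574314e+00 -3.93260959e-01]
(np.float64(316.88451764250317), np.float64(133.47046641507734))
```

View pics/c6.png

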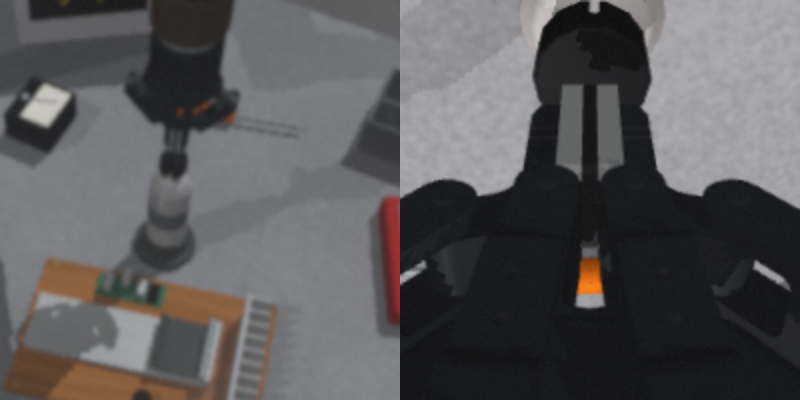

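The fingers sit over the cap (wrist crop: tips at about (590,90), cap behind them). Pressing now.

Emit:
play_rows(motion=[0, 0, 0, -1.5, 0, 0, 0, 0, 0, 0, -2.1, 0, 0, 0, 0, 0, 0, -2.5, 0, 0, 0, 0, 0, 0, -2.55, 0, 0, 0, 0, 0, 0, -2.55, 0, 0, 0])

```text
clock: 5.38
position: [548.2, 214.5, 176.1]
ee_rot: [0.791, -0.612, 0.0, 0.0]
contact_force: [-1.8, 0.1, 6.1]
gripper_width: 0.2
```

Emit:
play_rows(motion=[0, 0, 0, -0.1, 0, 0, 0, 0, 0, 0, -0.1, 0, 0, 0, 0, 0, 0, -0.1, 0, 0, 0])

```text
clock: 5.75
position: [548.2, 214.5, 176.1]
ee_rot: [0.791, -0.611, 0.0, -0.0]
contact_force: [-4.5, -0.7, 8.7]
gripper_width: 0.2
```

```bash
python3 - <<'E'
from h import *
im,d=arm.get_image('scene'); save(im,'s4.png'); 
s=arm.read_state(); print(s['clock'],s['position'],s['contact_force'])
E
```

```text
5.8 [548.2453698  214.51196425 176.04298429] [-4.40636125 -0.28061715  9.26865916]
```

Height stuck at 176.1 while the force rose past 8 N, so the cap bottomed out (6 mm). Releasing it and going to the strip.

Emit:
play_rows(motion=[0, 0, 0, 2, 0, 0, 0, 0, 0, 0, 5, 0, 0, 0, 0, 0, 0, 9, 0, 0, 0, 53, -1.2, -5.6, 11, 0, 0, 0, 53, -2.4, -11.6, 12, 0, 0, 0])

```text
clock: 6.42
position: [524.9, 98.2, 295.4]
ee_rot: [0.792, -0.611, 0.001, -0.001]
contact_force: [0.6, -0.2, 0.6]
gripper_width: 36.1
```

Emit:
play_rows(motion=[53, -1.2, -6, 0, 0, 0, 0, 53, -2.4, -12, 0, 0, 0, 0, 53, -3.6, -18, -3, 0, 0, 0, 53, -4.8, -23, -6, 0, 0, 0.3, 53, -5.5, -27, -10, 0, 0, 0.3])

```text
clock: 7.05
position: [469.6, -173.3, 194.3]
ee_rot: [0.793, -0.61, 0.002, -0.001]
contact_force: [1.1, 0.1, -0.8]
gripper_width: 45.4
```

```bash
python3 - <<'E'
from h import *
im,d=arm.get_image('wrist'); 
s=arm.read_state(); print(s['clock'],s['position'],s['ee_rot'],s['gripper_width'],s['contact_force'],s['joints'])
save(im,'w5.png')
im,d=arm.get_image('scene'); save(im,'s5.png')
c=arm.camera_info('wrist'); print(c)
E
```

```text
7.1 [ 464.56440802 -175.15526475  187.70822993] [ 0.79102701 -0.61176067 -0.00452958  0.00215284] 45.423759561263125 [-1.52776708 -3.23116803 -3.92060314] [-0.03399711  0.21058123 -0.35864439 -0.00212576 -1.01143892  0.28934201]
{'fovy': 65.70646984690485, 'cx': 274.4747887089702, 'cy': 212.42115978838302, 'R': array([[-0.96808399, -0.25046613,  0.00895047],
       [-0.2337068 ,  0.91505394,  0.3287209 ],
       [-0.09052361,  0.31613765, -0.9443847 ]]), 't': array([405.39899585, 238.09476697, 436.63439923])}
```

View pics/w5.png

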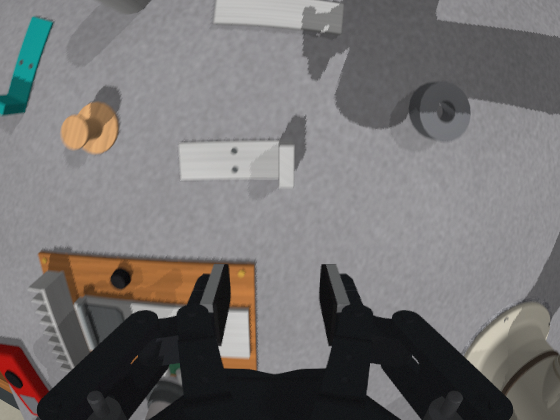

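View pics/s5.png

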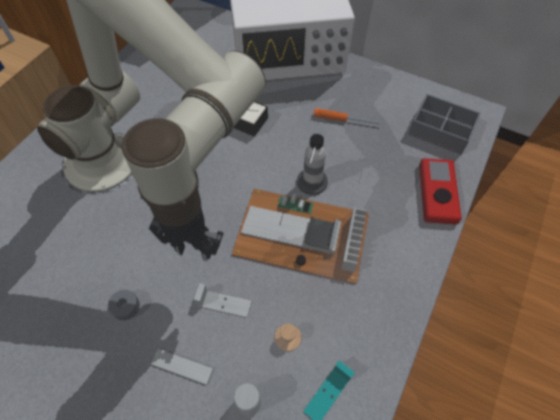

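Emit:
play_rows(motion=[53, -0.5, -3.4, -4, 0, 0, 0, 53, -0.5, -3.4, -8, 0, 0, 0, 53, -0.5, -3.4, -10, 0, 0, 0, 53, -0.5, -3.4, -11, 0, 0, 0, 53, -0.5, -3.4, -11, 0, 0, 0])

```text
clock: 7.78
position: [464.9, -205.1, 84.5]
ee_rot: [0.793, -0.609, 0.0, 0.0]
contact_force: [0.0, 0.3, -0.3]
gripper_width: 45.4
```

```bash
python3 - <<'E'
from h import *
im,d=arm.get_image('wrist'); 
s=arm.read_state(); print(s['clock'],s['position'],s['ee_rot'],s['gripper_width'],s['contact_force'])
save(im,'w6.png')
print('lug pred',proj('wrist',(464.8,-204.4,44)), 'tcp',proj('wrist',s['position']))
for r in arm.place_of('strip_lug','wrist')[:2]: print(r, at_z('wrist',*r['uv'],44))
for r in arm.place_of('strip_edge','wrist')[:2]: print(r, at_z('wrist',*r['uv'],0))
E
```

```text
7.825 [ 465.35475489 -205.17921196   85.21329009] [ 7.93001757e-01 -6.09218854e-01  7.24284696e-04 -2.77412993e-04] 45.3582667211517 [-0.48800923  0.22037614  0.8051624 ]
lug pred (np.float64(275.08559632520854), np.float64(245.10162333803953)) tcp (np.float64(274.46057447223126), np.float64(277.6849952554114))
{'uv': [269.9, 251.7], 'confidence': 0.79} [ 466.90889772 -199.08149145   44.        ]
```

View pics/w6.png

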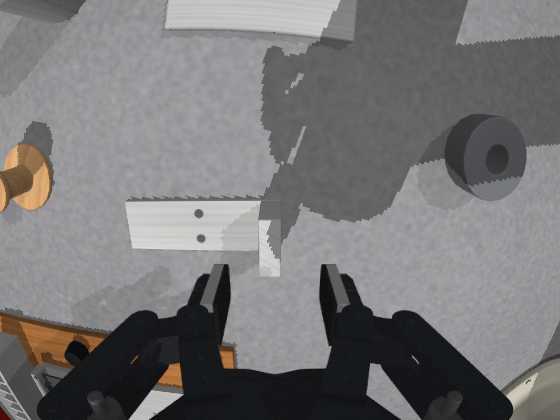

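The lug top sits at about (270,248), between the fingers and within 2–3 mm of the plan. Descending and gripping.

Emit:
play_rows(motion=[53, 0.1, 0.2, -3, 0, 0, 0, 53, 0.1, 0.2, -5.5, 0, 0, 0, 53, 0.1, 0.2, -6.8, 0, 0, 0, 53, 0.1, 0.2, -7.2, 0, 0, 0, 53, 0.1, 0.2, -7.2, 0, 0, 0])

```text
clock: 8.55
position: [466.0, -203.4, 13.1]
ee_rot: [0.793, -0.609, 0.001, -0.0]
contact_force: [0.2, -0.3, 0.3]
gripper_width: 45.2
```

Emit:
play_rows(motion=[30, 0, 0, 0, 0, 0, 0, 12, 0, 0, 0, 0, 0, 0, 0, 0, 0, 0, 0, 0, 0, 0, 0, 0, 0, 0, 0, 0, 0, 0, 0, 0, 0, 0, 0])

```text
clock: 9.18
position: [466.2, -203.4, 13.4]
ee_rot: [0.793, -0.609, 0.001, -0.0]
contact_force: [-0.9, 0.1, 6.0]
gripper_width: 13.1
```

```bash
python3 - <<'E'
from h import *
im,d=arm.get_image('wrist'); 
s=arm.read_state(); print(s['clock'],s['position'],s['ee_rot'],s['gripper_width'],s['contact_force'])
save(im,'w7.png')
E
```

```text
9.225 [ 466.19898094 -203.44067438   13.42712186] [ 7.92877896e-01 -6.09379895e-01  8.12008838e-04 -3.56305864e-04] 12.846020228517798 [-0.82061486 -0.52933541  5.13098066]
```

View pics/w7.png

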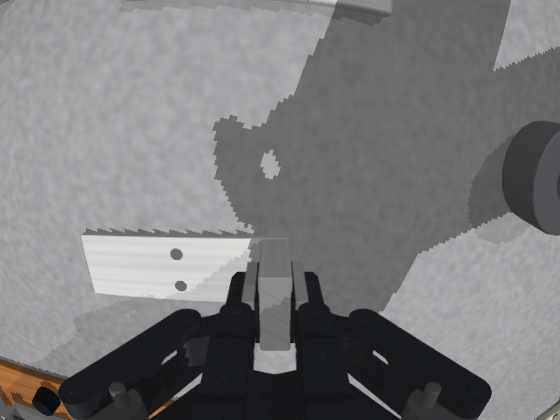

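Gripped (13 mm opening on the 14 mm lug). Lifting and carrying it over the open end of the seat.

Emit:
play_rows(motion=[0, 0, 0, 2, 0, 0, 0, 0, 0, 0.5, 5, 0, 0, 0, 0, 0.2, 4, 6.5, 0, 0, -0.5, 0, 0.5, 8.5, 6.5, 0, 0, -1, 0, 0.8, 13, 6.5, 0, 0, -1.4])

```text
clock: 9.85
position: [473.0, -72.2, 77.6]
ee_rot: [0.785, -0.62, -0.0, -0.0]
contact_force: [0.6, 0.1, -1.1]
gripper_width: 13.5
```

Emit:
play_rows(motion=[0, 0.3, 4, 0, 0, 0, 0, 0, 0.5, 7.5, 0, 0, 0, 0, 0, 0.7, 10.1, 0, 0, 0, 0, 0, 0.7, 10.1, 0, 0, 0, 0, 0, 0.7, 10.1, 0, 0, 0, 0])

```text
clock: 10.48
position: [479.8, 27.2, 77.2]
ee_rot: [0.785, -0.619, -0.0, 0.0]
contact_force: [-1.0, 0.5, -1.2]
gripper_width: 13.0
```

```bash
python3 - <<'E'
from h import *
im,d=arm.get_image('wrist'); 
s=arm.read_state(); print(s['clock'],s['position'],s['ee_rot'],s['gripper_width'],s['contact_force'],s['wrist_torque'])
q=s['ee_rot'];y=np.array([2*q[0]*q[1],2*q[1]**2-1]);print(np.degrees(np.arctan2(*y[::-1])))
save(im,'w8.png');np.save('w8_d.npy',d)
c=arm.camera_info('wrist'); print(c)
im,d=arm.get_image('scene'); save(im,'s8.png')
E
```

```text
10.525 [479.91124071  26.9567184   77.29936335] [ 7.84946243e-01 -6.19563655e-01 -3.23622219e-04  4.11405173e-04] 13.22668824000052 [-0.5037779   0.13402365 -0.70102386] [-0.03550366  0.01539692 -0.05467109]
-166.56855155120508
{'fovy': 65.70646984690485, 'cx': 274.4747887089702, 'cy': 212.42115978838302, 'R': array([[-0.9727652 , -0.2317894 ,  0.00123728],
       [-0.2188252 ,  0.92009171,  0.32487964],
       [-0.07644207,  0.31576086, -0.94575456]]), 't': array([472.97625641,  87.76677884, 261.82184686])}
```

View pics/w8.png

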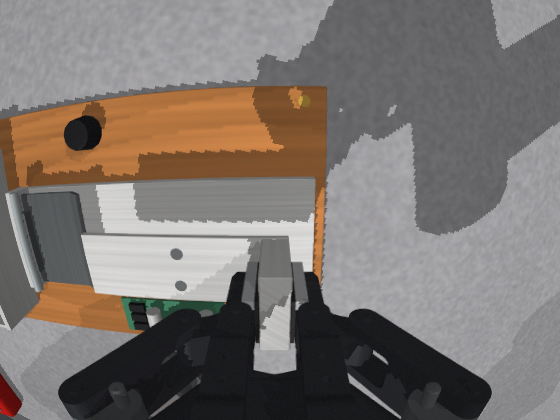

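View pics/s8.png

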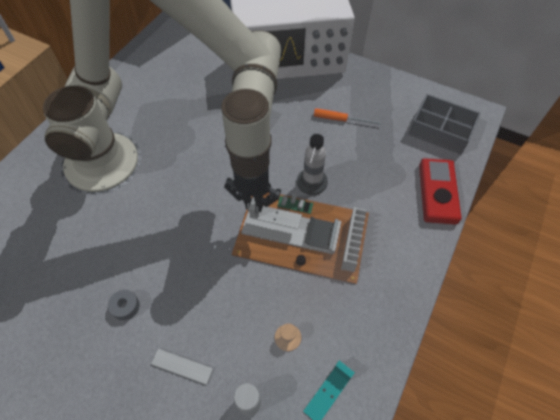

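```bash
python3 - <<'E'
import cv2
im=cv2.imread('pics/w8.png')
cv2.imwrite('pics/c8.png',cv2.resize(im[160:340,0:200],None,fx=3.3,fy=3.3,interpolation=cv2.INTER_CUBIC))
cv2.imwrite('pics/c9.png',cv2.resize(im[160:310,200:340],None,fx=4,fy=4,interpolation=cv2.INTER_CUBIC))
E
```

```text
(no output)
```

View pics/c8.png

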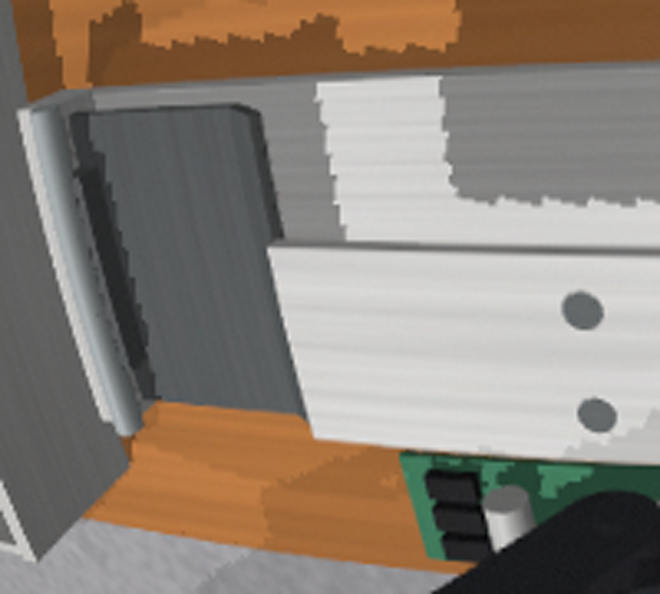

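View pics/c9.png

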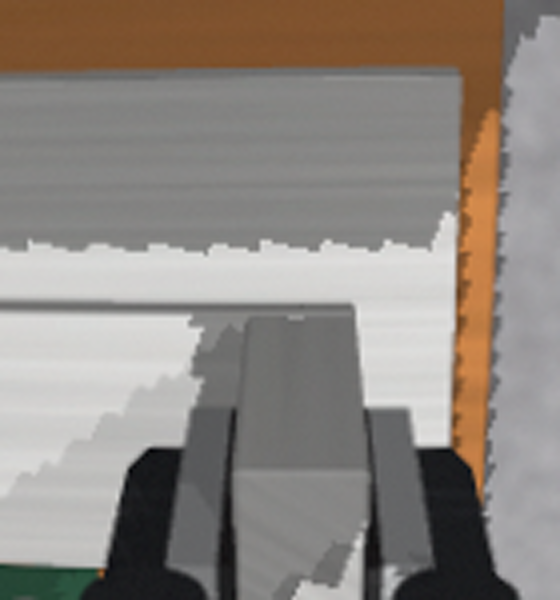

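```bash
python3 - <<'E'
from h import *
g=lambda p,s,o:((p[0]+.5)/s-.5+o[0],(p[1]+.5)/s-.5+o[1])
A=lambda p,z:at_z('wrist',*g(p,3.3,(0,160)),z)[:2]
B=lambda p,z:at_z('wrist',*g(p,4,(200,160)),z)[:2]
O=np.array([610.1,58.3]);th=np.radians(13.5);ex=np.array([np.cos(th),np.sin(th)]);ey=np.array([-ex[1],ex[0]])
S=lambda p:np.round([(p-O)@ex,(p-O)@ey],1)
print('strip front R,L',S(A((271,248),68)),S(A((314,437),68)))
print('hole',S(A((582,311),68)),S(A((597,415),68)))
print('lug top -y edge',S(B((233,470),108)),S(B((369,470),108)))
print('lug base -y',S(B((247,315),68)),S(B((353,308),64)))
print('seat corner',S(B((460,76),16)),'right edge',S(B((0,82),16)),S(A((320,83),16)), S(A((100,92),16)),'open end',S(B((450,440),16)))
print('flap front R z=32/24',S(A((252,108),32)),S(A((272,170),32)),S(A((303,413),32)))
s=arm.read_state();print('tcp',S(s['position'][:2]))
E
```

```text
strip front R,L [-23.6 -18.3] [-22.7  20.3]
hole [-81.5  -8.3] [-81.5  11.4]
lug top -y edge [-127.4  -18.5] [-140.7  -18.5]
lug base -y [-127.3  -17.7] [-140.8  -16.9]
seat corner [-159.7  -36.6] right edge [-85.3 -36. ] [ -7.4 -34.8] [ 60.3 -35.1] open end [-160.7   29.5]
flap front R z=32/24 [  0.8 -33.9] [ -1.7 -20.4] [ 5.1 38.6]
tcp [-133.8   -0.2]
```

The strip hangs level and square: front edge at seat x ≈ −23, y ≈ +1, with the seat centre about +2.5 mm in the same frame. Lowering it just above the seat with a small y correction.

Emit:
play_rows(motion=[0, 0, 0.15, -2.5, 0, 0, 0, 0, 0, 0.15, -4, 0, 0, 0, 0, 0, 0.15, -4.6, 0, 0, 0, 0, 0, 0.15, -4.85, 0, 0, 0, 0, 0, 0.15, -4.85, 0, 0, 0])

```text
clock: 11.2
position: [480.9, 29.0, 29.6]
ee_rot: [0.785, -0.619, 0.0, -0.001]
contact_force: [0.1, -0.1, -0.8]
gripper_width: 12.8
```

```bash
python3 - <<'E'
from h import *
im,d=arm.get_image('wrist'); 
s=arm.read_state(); print(s['clock'],s['position'],s['ee_rot'],s['gripper_width'],s['contact_force'],s['wrist_torque'])
save(im,'w9.png')
c=cv2.imread('pics/w9.png')[150:350,0:330]; cv2.imwrite('pics/c10.png',cv2.resize(c,None,fx=2.4,fy=2.4,interpolation=cv2.INTER_CUBIC))
E
```

```text
11.25 [480.91924935  29.13995851  29.59419163] [ 7.85148181e-01 -6.19307548e-01  3.68273238e-04 -5.99977645e-04] 13.333751953699036 [-0.07858655  0.41277882 -0.75512919] [-0.03642287  0.05055269 -0.0220771 ]
```

View pics/c10.png

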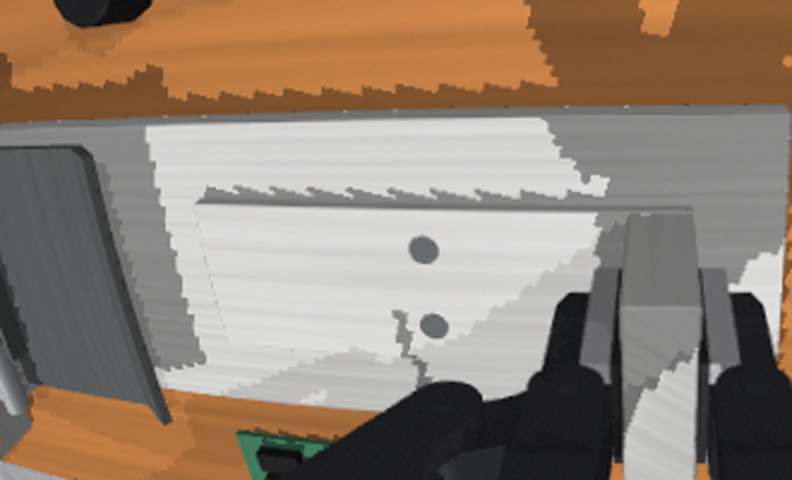

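Emit:
play_rows(motion=[0, 0, 0, -0.08, 0, 0, 0, 0, 0, 0, -0.08, 0, 0, 0])

```text
clock: 11.5
position: [481.0, 29.2, 29.4]
ee_rot: [0.785, -0.619, 0.0, -0.0]
contact_force: [-1.8, 0.1, 5.5]
gripper_width: 13.4
```

Contact at z 29.4 as predicted (13.4 + 16), so it is flat on the seat. Sliding in along the seat axis.

Emit:
play_rows(motion=[0, 0.7, 0.17, 0.02, 0, 0, 0, 0, 1.4, 0.34, 0.02, 0, 0, 0, 0, 2.1, 0.5, 0.02, 0, 0, 0, 0, 2.8, 0.67, 0.02, 0, 0, 0, 0, 3.5, 0.84, 0.02, 0, 0, 0])

```text
clock: 12.12
position: [515.1, 37.2, 29.4]
ee_rot: [0.785, -0.619, -0.0, 0.0]
contact_force: [-3.0, -1.6, 7.0]
gripper_width: 13.1
```

```bash
python3 - <<'E'
from h import *
im,d=arm.get_image('wrist'); 
s=arm.read_state(); print(s['clock'],s['position'],s['ee_rot'],s['gripper_width'],s['contact_force'],s['wrist_torque'])
save(im,'w10.png')
c=cv2.imread('pics/w10.png')[150:350,0:330]; cv2.imwrite('pics/c11.png',cv2.resize(c,None,fx=2.4,fy=2.4,interpolation=cv2.INTER_CUBIC))
E
```

```text
12.175 [516.51026697  37.72142257  29.43848589] [ 7.85399547e-01 -6.18988832e-01  4.81923314e-04 -3.80928772e-04] 13.635015820448986 [-1.21302542 -1.21615404  6.63286836] [-0.22267447  0.7529683  -0.06904482]
```

View pics/c11.png

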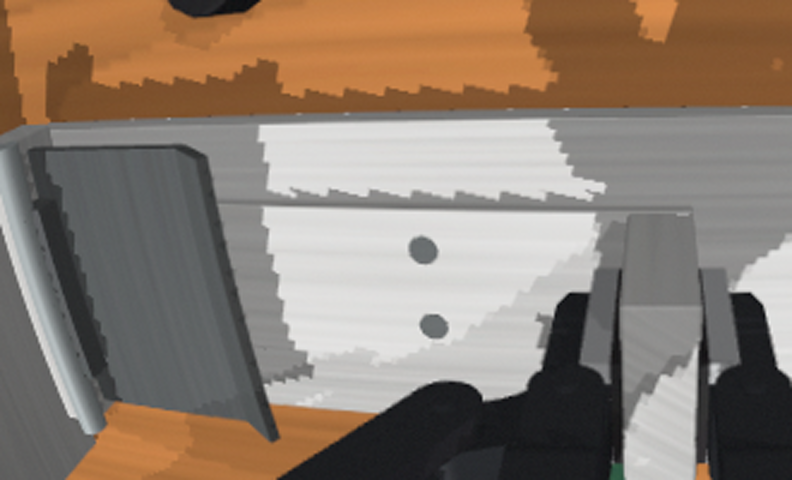

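The front edge is now under the lip and the flap is undisturbed. Continuing.

Emit:
play_rows(motion=[0, 0.7, 0.17, 0.01, 0, 0, 0, 0, 1.4, 0.34, 0.01, 0, 0, 0, 0, 2.1, 0.5, 0.01, 0, 0, 0, 0, 2.8, 0.67, 0.01, 0, 0, 0, 0, 3.5, 0.84, 0.01, 0, 0, 0])

```text
clock: 12.8
position: [550.1, 45.7, 29.5]
ee_rot: [0.785, -0.619, -0.0, 0.0]
contact_force: [-3.1, -1.3, 5.7]
gripper_width: 13.4
```

Emit:
play_rows(motion=[0, 0.2, 0.05, 0, 0, 0, 0, 0, 0.4, 0.1, 0, 0, 0, 0, 0, 0.6, 0.14, 0, 0, 0, 0, 0, 0.6, 0.14, 0, 0, 0, 0])

```text
clock: 13.3
position: [556.2, 47.2, 29.5]
ee_rot: [0.785, -0.619, 0.0, 0.0]
contact_force: [-2.2, -0.8, 6.1]
gripper_width: 13.0
```

Emit:
play_rows(motion=[0, 0.15, 0.035, 0, 0, 0, 0, 0, 0.3, 0.07, 0, 0, 0, 0, 0, 0.4, 0.1, 0, 0, 0, 0, 0, 0.4, 0.1, 0, 0, 0, 0])

```text
clock: 13.8
position: [560.0, 48.1, 29.5]
ee_rot: [0.785, -0.619, -0.0, 0.0]
contact_force: [-2.2, -0.9, 6.9]
gripper_width: 13.2
```

Emit:
play_rows(motion=[0, 0.15, 0.035, 0, 0, 0, 0, 0, 0.3, 0.07, 0, 0, 0, 0, 0, 0.3, 0.07, 0, 0, 0, 0])

```text
clock: 14.18
position: [561.4, 48.4, 29.4]
ee_rot: [0.785, -0.619, -0.001, 0.002]
contact_force: [-6.5, -1.1, 9.7]
gripper_width: 13.4
```

It stopped at 82.7 mm of travel (expected 81–86) with the x force rising: home against the stop. Pressing down and checking.

Emit:
play_rows(motion=[0, 0.05, 0.01, -0.08, 0, 0, 0, 0, 0.05, 0.01, -0.15, 0, 0, 0, 0, 0.05, 0.01, -0.15, 0, 0, 0, 0, 0.05, 0.01, -0.15, 0, 0, 0])

```text
clock: 14.68
position: [561.4, 48.4, 29.4]
ee_rot: [0.785, -0.619, -0.001, 0.002]
contact_force: [-12.4, -0.7, 19.4]
gripper_width: 13.0
```

```bash
cat > chk.py <<'E'
from h import *
import sys
k=sys.argv[1]
im,d=arm.get_image('wrist'); 
s=arm.read_state(); print(s['clock'],s['position'],s['ee_rot'],s['gripper_width'],s['contact_force'],s['wrist_torque'])
save(im,'w%s.png'%k)
im,d=arm.get_image('scene'); save(im,'s%s.png'%k)
a=cv2.resize(cv2.imread('pics/w%s.png'%k)[120:350,0:330],None,fx=1.8,fy=1.8,interpolation=cv2.INTER_CUBIC)
b=cv2.resize(cv2.imread('pics/s%s.png'%k)[120:290,220:390],None,fx=2.4,fy=2.4,interpolation=cv2.INTER_CUBIC)
cv2.imwrite('pics/ca%s.png'%k,a);cv2.imwrite('pics/cb%s.png'%k,b)
E
python3 chk.py 12
```

```text
14.725 [561.40038013  48.37372391  29.42395323] [ 0.78530319 -0.6191073  -0.00119382  0.00190089] 13.448526289619666 [-12.47586699  -0.27614512  19.26805854] [ 1.25607799e-02  2.81361507e+00 -7.28929454e-04]
```

View pics/ca12.png

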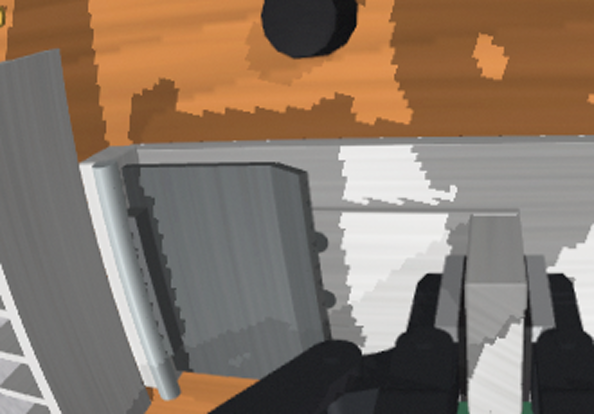

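View pics/cb12.png

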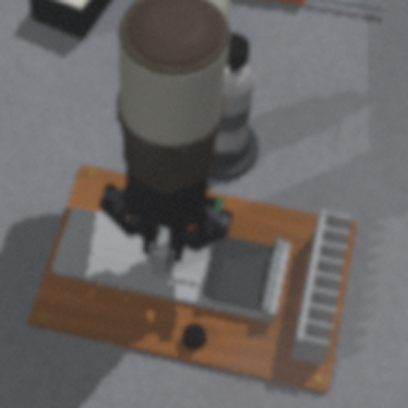

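```bash
python3 - <<'E'
from h import *
O=np.array([610.1,58.3]);th=np.radians(13.5);ex=np.array([np.cos(th),np.sin(th)]);ey=np.array([-ex[1],ex[0]])
S=lambda p:np.round([(p-O)@ex,(p-O)@ey],1)
A=lambda p,z:S(at_z('wrist',(p[0]+.5)/1.8-.5,(p[1]+.5)/1.8-.5+120,z)[:2])
print('lip R corner',A((305,172),33),'lip fold',A((276,163),26),'lip L',A((328,338),33))
print('lug -y top',A((467,283),60),A((528,283),60),'base',A((472,213),20),A((519,211),16))
print('holes',A((320,243),20),A((329,299),20))
print('seat right edge',A((140,146),16),A((590,142),16), 'strip right edge',A((340,210),20),A((460,211),20))
for t in ('flap_lip','seat_stop','strip_lug','seat'):
    for r in arm.place_of(t,'wrist')[:1]: print(t,r,S(at_z('wrist',*r['uv'],{'flap_lip':24,'seat_stop':16,'strip_lug':60,'seat':8}[t])[:2]))
E
```

```text
lip R corner [ -0.8 -32.7] lip fold [  9.9 -32.9] lip L [-0.7 19.1]
lug -y top [-43.6 -16.6] [-56.9 -16.5] base [-43.4 -15.9] [-56.8 -14.7]
holes [ 1.8 -5.9] [ 1.5 13.6]
seat right edge [ 61.6 -35.3] [-76.3 -35.4] strip right edge [ -5.5 -16.6] [-40.1 -16.5]
flap_lip {'uv': [160.7, 278.2], 'confidence': 0.71} [12.2  6.7]
seat_stop {'uv': [178.6, 125.0], 'confidence': 0.39} [ -3.4 -73. ]
strip_lug {'uv': [278.6, 317.4], 'confidence': 0.8} [-51.3   3.5]
```

```bash
python3 - <<'E'
from h import *
im,d=arm.get_image('scene')
vs,us=np.mgrid[0:420,0:560]; f,cx,cy,R,t=K('scene')
W=(np.stack([(us-cx)/f*d,(vs-cy)/f*d,d],-1)-t)@R
m=(d>0)&(abs(W[...,0]-549)<10)&(abs(W[...,1]-216)<10)&(W[...,2]>150)&(W[...,2]<200)
print('cap z',m.sum(),np.median(W[m][:,2]) if m.any() else None)
s=arm.read_state(); print(s['clock'],s['contact_force'],s['joint_vel'])
print(arm.job_done())
E
```

```text
cap z 50 184.1701226454672
15.025 [-11.21476523   0.30850482  19.9583704 ] [ 0.00043603 -0.00118522 -0.00021533 -0.00018538 -0.00148017 -0.0002622 ]
the job is handed in; nothing more can be done
None
```

I pressed the duster cap fully down and let it spring back, then slid the lugged aluminium strip home under the flap. I handed the job in at about 15 s, still holding the strip and pressing it down. The hand-in gave no verdict.

**Cap:** With the cap pressed, the fingertips stopped at 176 mm while the force rose past 8 N, so it had bottomed out. After release its top measured 184 mm in the scene depth, against a nominal 182 mm.

**Strip:**
- **Home position:** The strip stopped after 82.7 mm of travel (expected 81–86 mm) with the push force rising. The last picture puts the front edge at about 61 mm along the seat, against a limit of 55 mm and the stop at 62 mm.
- **Alignment:** It sat about 1 mm off the centre line and straight with the seat.
- **Pressing:** The force readings showed about 20 N down and 11 N towards the stop, with the arm at rest.
- **Flap:** It looked undisturbed in the last wrist picture.

**Disagreements between checks:** The wrist views placed the seat's side edges about 3–5 mm off my first measurement. The camera measurements and the arm's reported position differed by about 2 mm on the front edge. Both are well within tolerance. The network's seat-stop detection in the last picture was wrong and low confidence (0.39), so I ignored it.

I did not handle any of the other loose things, but I did not re-measure their positions at the end.

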